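Shut the drying crate and switch its fan on

TASK

The drying crate's tray was left pulled out: push the tray fully home, then start the fan by flipping the longer of the two toggle switches on top of that crate over to its other side. Never flip the shorter toggle (the lamp, which stays off), and leave the colander, the vase and the honey dipper where they stand.

Things in the scene. Friction and masses are not known exactly. Their poses are not given: they have to be found in the camera images.
- drying_crate: Fixed grey plastic crate with a pull-out tray in its front (-x) face and a flat closed top: 240 (its x, depth) x 180 (its y, width) x 120 mm high. Origin: centre of its underside; x runs from front to back, z up. It stands left or right on the counter, turned up to 0.15 rad. Its top is clear but for the two switches.
- rail_mid (a point): Middle of the switch rail on the drying crate: over the crate's origin, 134 mm up, level with the bats' pivots. The rail runs along the crate's y. One black switch module (38 x 26 mm) sits on each side, centred 20 to 50 mm from here; which is where changes and is not measured: look or feel for the fan's bat. Between 26 and 44 mm above this point only the longer bat can be met.
- tray (a joint): How far the tray is pulled out, m: 0 = fully home, 0.11 = farthest out. It slides along the crate's x with about 2 N of friction. Its flat grey front panel is 166 mm wide, centred on the crate's y = 0, from 53 to 113 mm above the counter; its outer face is at the crate's x = -0.120 - (joint value).
- fan_switch (a joint): Lean of the fan's bat, the longer one: steel rod 8 mm thick, 52 mm long, pivot at rail_mid height and x = 0, rigid along y. -0.4 rad = off, leaning to the front (tip at x = -20 mm, 48 mm above the pivot); 0 = upright; +0.4 = on, leaning to the back. Sprung over centre: pushed near the tip towards +x it resists with 4 to 5 N, less as it rises; past upright it snaps over and stays.
- lamp_switch (a joint): Lean of the lamp's bat, the shorter one: steel rod 8 mm thick, 24 mm long, same pivot line, angles and spring (about 8 N at its tip). It starts off (-0.4) and must stay off; it never reaches more than 24 mm above its pivot.
- sealed_crate: Fixed bystander on the other side of the counter: grey crate with a clip-on lid, 250 x 190 x 123 mm high, no switches. Origin: centre of its underside.
- colander: Loose stainless colander between the crates, 160 mm across (about 180 mm over its two wire handles), 78 mm high, 0.35 kg. Origin: centre of its underside.
- vase: Loose white ceramic vase between the crates, nearer the robot than the colander, 90 mm across, 160 mm high, 0.6 kg. Origin: centre of its underside.
- dipper: Loose wooden honey dipper lying on the sealed crate's lid, about 160 mm long along its x, 28 mm high. Origin: on the lid under the middle of its length.

How it is judged:
On the way, in this order (a step that is already met when the one before it is completed fails the run):
1. the tray is fully home while the fan is still off (value of joint tray below 0.004 m and value of joint fan_switch below -0.2 rad), for 0.2 s.
2. the fan's longer toggle has snapped over to on, with the tray home (value of joint tray below 0.004 m and value of joint fan_switch above 0.33 rad), for 0.2 s.
At the end, for the whole second after the job is handed in: The tray is home (within 4 mm), the longer toggle rests on its on side (over 0.33 rad), the shorter toggle rests on its off side (below -0.33 rad), the colander, vase and dipper are within 25 mm of where they began and the vase is upright (within 0.15 rad) (all of step 2 and value of joint lamp_switch below -0.33 rad and distance of each of colander, vase, dipper from where it was at the start of the episode below 0.025 m and angle between vase's own z axis and vertical below 0.15 rad); the robot touches nothing.
It fails at once if the shorter (lamp) toggle is pushed over its centre (value of joint lamp_switch above 0 rad).
It fails at once if the colander, vase or dipper is moved by more than 25 mm, or the vase tipped by more than 0.15 rad (not (distance of each of colander, vase, dipper from where it was at the start of the episode below 0.025 m and angle between vase's own z axis and vertical below 0.15 rad)).
It also fails if it takes over 48 s, if anything falls off the work surface, if the arm or the gripper's body presses on something with over 40 N, if the wrist force passes 120 N, or if a joint passes its speed limit or range.

ROBOT

A 6-joint arm with a two-finger parallel gripper is mounted at the origin on the work surface. World frame = base frame: x ahead of the robot, y to its left, z up, the work surface at z = 0. Lengths are in m, angles in rad, forces in N, time in s.
With the tool pointing down it reaches from about 0.35 to 0.85 m from the base axis. Payload 8.1 kg.
Tool frame: the origin (TCP) lies midway between the tips of the shut fingers; the grasp point (between the pads) lies 19 mm behind it; z points along the fingers, y is the direction in which the jaws open and shut (so a half turn about z gives the same grasp; the last joint's range is limited). The gripper opens to 93 mm and grips with 3 to 60 N. Pads are 15 mm wide; open, the fingers measure 128 mm over their backs; the gripper's body (75 mm by 188 mm) begins 65 mm behind the grasp point.
Start: joints at [-1.42, 0.13, 1.488, -0, 1.523, -0.085], TCP at [0.14, -0.583, 0.219] pointing down, gripper open.
Joint ranges: [-2.96, 2.96], [-0.89, 2.26], [0.02, 2.5], [-1.34, 4.48], [0, 2.73], [-2.66, 2.66]. Speed limits (rad/s): [2.39, 2.39, 2.79, 3.14, 3.14, 3.14].

INTERFACE

Orientations are given as a rotation vector (axis times angle).
In Python, from plant import robot gives the robot as it stands. The module is installed in compiled form; this text tells all that it offers.
- The arm moves only by the shell command python3 -m pendant 'ROWS' [FORCE]. ROWS is JSON, a list of rows, each an object with "translation": the shift along the tool's x, y, z in mm, a list of three; "twist": the turn, a rotation vector about the tool's x, y, z in rad, a list of three; "grip": the opening, from -1 (shut) to 1 (fully open). A call has exactly 10 rows; each row shifts and turns the pose as measured when the row begins, along the tool's axes as they then stand; what a row does not reach is not made up. A row lasts 1/10 s, in which the tool goes at most 50 mm and 8.59 degrees, less where a joint would pass 70% of its speed; a pose out of reach is approached as far as the arm can. A call is refused whole if a number of a shift passes 50 or a number of a turn 0.15, either way. A call with a gripper value outside its range is refused whole. The fingers move at their own pace and stop on an object; FORCE is the grip in N (left out, the last holds). Time passes only in rows, so rows that do not move let the fingers close, or fill a call up. It gives the time, the measured TCP pose, the force and the opening at its end, in the units of the state.
- robot.read_state(): the state, without advancing time (a new reading comes with each control period).
- robot.read_camera(name): name is "side" or "top" or "wrist"; returns (picture, depth): 400x640x3 uint8, red, green, blue; 400x640 float32, m along the optical axis (not along the pixel's ray), 0 where there is no reading.
- robot.camera_info(name): a dict with "vertical_fov" (degrees; the focal length in pixels is half the picture's height over the tangent of half this angle, whatever the lens; pixels are square), "cx", "cy" (the principal point, pixels), "cam_to_world" (4x4, takes a point from camera to world coordinates). Camera axes: x right, y up, looking along -z (the intrinsics and any distortion apply to the point x, -y, -z); pixel columns grow to the right and rows downward; lengths in m; the calibration is good to about 2 mm. A picture is of the moment at which its call begins: read the wrist's pose just before it. camera_info takes no time and is no camera call; for the wrist camera it gives the pose at the moment of the call.
- robot.close_job(): hands the job in, once; it reports no verdict.
The state is a dict: "t": time; "q": joint angles; "dq": joint speeds; "joint_torque": joint torques, N m; "tool_pos": TCP position; "orientation": TCP orientation; "force": force on the tool from outside, world axes, zero at the start; "wrist_torque": the same for the moment, N m; "opening": finger opening in m.
Only numpy, scipy, OpenCV 4.12 (cv2) and the standard library are available. Lean on these libraries where they do the work, as an engineer would, in place of code of your own. Each camera call takes 0.05 s, during which the arm holds its last target. There are 200 camera calls.

## Working session

There is one attempt and no reset: what is moved stays moved. The work goes in short steps, Python scripts to look and compute and a shell command to move; the robot and the scene stay as the last step left them, time stands still between calls to the robot, and variables do not carry over. Pictures are saved under pics/ and viewed, about 8 in all and at most 12, crops included, and the job is handed in when it is done.

```bash
mkdir -p pics; cat > h.py <<'E'
import numpy as np,cv2
from plant import robot
from scipy.spatial.transform import Rotation as R
def cam(n):
    i=robot.camera_info(n); p,d=robot.read_camera(n); return i,p,d
def world(i,d,v=None,u=None):
    h,w=d.shape; f=h/2/np.tan(np.radians(i["vertical_fov"])/2)
    U,V=np.meshgrid(np.arange(w),np.arange(h))
    P=np.stack([(U-i["cx"])/f*d,-(V-i["cy"])/f*d,-d,np.ones_like(d)],-1)
    W=(P@np.array(i["cam_to_world"]).T)[...,:3]; W[d<=0]=np.nan; return W
E
python3 - <<'E'
from h import *
for n in("top","side"):
    i,p,d=cam(n); cv2.imwrite(f"pics/{n}0.png",p[...,::-1]); np.savez(f"{n}0.npz",W=world(i,d),p=p)
    print({k:np.round(v,3) if not isinstance(v,str) else v for k,v in i.items()})
s=robot.read_state();print(s["t"],s["tool_pos"],s["orientation"])
E
```

```text
{'vertical_fov': np.float64(46.989), 'cx': np.float64(322.991), 'cy': np.float64(201.335), 'cam_to_world': array([[ 0.022,  0.993, -0.118,  0.462],
       [-1.   ,  0.023,  0.009, -0.015],
       [ 0.011,  0.118,  0.993,  1.037],
       [ 0.   ,  0.   ,  0.   ,  1.   ]])}
{'vertical_fov': np.float64(49.828), 'cx': np.float64(320.162), 'cy': np.float64(197.349), 'cam_to_world': array([[ 0.978, -0.166,  0.127,  0.675],
       [ 0.208,  0.814, -0.542, -0.477],
       [-0.014,  0.557,  0.831,  0.854],
       [ 0.   ,  0.   ,  0.   ,  1.   ]])}
0.1 [ 0.1400959  -0.58287303  0.21769073] [-3.11811578e+00 -3.69313272e-01  7.76282177e-05]
```

View pics/top0.png

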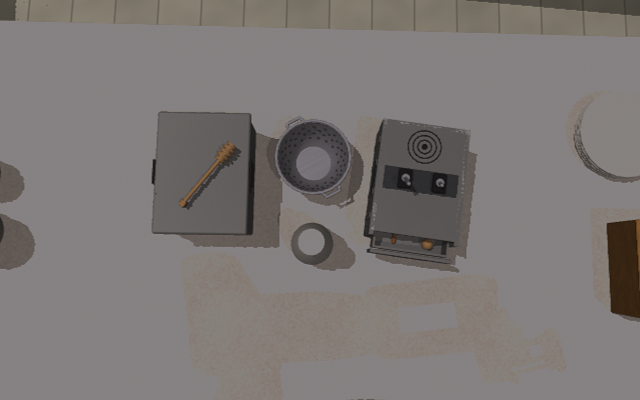

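View pics/side0.png

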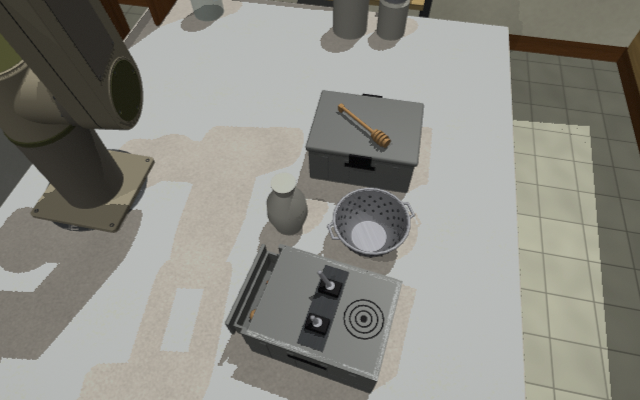

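The top view shows the drying crate on the right, with its top around px (375–468, 122–243) and the tray out, its panel at about (410, 255). The switches are at (406, 180) and (440, 183). In the side view the longer bat looks like the one at (325, 280), on the colander side. Next I'll measure the crate pose, the tray and the bats.

```bash
python3 - <<'E'
from h import *
for n in("top","side"):
    W=np.load(n+"0.npz")["W"]; p=np.load(n+"0.npz")["p"]
    box=(W[...,0]>.3)&(W[...,0]<.75)&(W[...,1]<-.08)&(W[...,1]>-.42)
    m=box&(abs(W[...,2]-.12)<.006)
    m=cv2.morphologyEx(m.astype(np.uint8),cv2.MORPH_OPEN,np.ones((5,5)))>0
    q=W[m]; (c,s,a)=cv2.minAreaRect((q[:,:2]*1000).astype(np.float32)); print(n,"top",m.sum(),np.round(c,1),np.round(s,1),a,q[:,2].mean())
    b=box&(W[...,2]>.145)&(W[...,2]<.2)
    k,l,st,ce=cv2.connectedComponentsWithStats(b.astype(np.uint8))
    for j in range(1,k):
        if st[j,4]>3: 
            z=W[l==j]; t=z[z[:,2]>z[:,2].max()-.008]; print("bat",st[j],"top",t.mean(0).round(4),"zmax",z[:,2].max().round(4),z.mean(0).round(4))
    t=box&(W[...,2]>.098)&(W[...,2]<.118)&(W[...,0]<.43)
    z=W[t];print("panel",len(z),z.min(0).round(3),z.max(0).round(3))
    i=p[:,:,::-1]
    if n=="side": cv2.imwrite("pics/s1.png",cv2.resize(i[240:390,220:410],None,fx=4,fy=4,interpolation=cv2.INTER_CUBIC))
E
```

```text
top top 9472 [ 616.7 -217.8] [180.9 240.5] 83.05377960205078 0.12046820155670032
bat [404 177   6   9  33] top [ 0.6015 -0.1819  0.1811] zmax 0.1837 [ 0.6073 -0.1819  0.1699]
bat [439 182   5   6  19] top [ 0.6043 -0.2518  0.1551] zmax 0.1586 [ 0.6053 -0.2515  0.1536]Traceback (most recent call last):
  File "<stdin>", line 14, in <module>
    return umr_minimum(a, axis, None, out, keepdims, initial, where)
ValueError: zero-size array to reduction operation minimum which has no identity
```

Crate: centre (0.617, -0.218), yaw -0.121 rad, and the size matches. The fan's bat is 184 mm high at crate y = +34 mm. The lamp's bat is 159 mm high at y = -35 mm. Both fit the given values. I still need the tray's extension and the vase position.

```bash
cat >> h.py <<'E'
C=np.array([.6167,-.2178]);A=np.radians(-6.95)
def crate(P): 
    d=np.asarray(P)[...,:2]-C; return np.stack([d[...,0]*np.cos(A)+d[...,1]*np.sin(A),-d[...,0]*np.sin(A)+d[...,1]*np.cos(A)],-1)
def st():
    s=robot.read_state(); T=R.from_rotvec(s["orientation"]).as_matrix()
    print("t",s["t"],"crate mm",(crate(s["tool_pos"])*1000).round(1),"z",round(s["tool_pos"][2]*1000,1),"F",np.round(s["force"],1),"yaw err",np.round(np.arctan2(T[1,0],T[0,0])-A,3),"tilt",T[:2,2].round(3),"open",s["opening"])
E
python3 - <<'E'
from h import *
for n in("top","side"):
    W=np.load(n+"0.npz")["W"];c=crate(W);z=W[...,2]
    m=(c[...,0]<-.123)&(c[...,0]>-.25)&(abs(c[...,1])<.07)&(z>.1)&(z<.12)
    if m.any(): print(n,m.sum(),np.percentile(c[m][:,0],[2,20,50,80,98]).round(4),z[m].mean())
    m=(abs(W[...,1]+.0)<.12)&(z>.03)&(W[...,0]<.57)&(W[...,0]>.3)
    print(W[m].min(0),W[m].max(0),crate(W[m]).max(0),crate(W[m]).min(0))
st()
E
python3 -m pendant '[{"translation":[0,0,0],"twist":[0,0,0.12],"grip":-1},{"translation":[0,0,0],"twist":[0,0,0.12],"grip":-1},{"translation":[0,0,0],"twist":[0,0,0.12],"grip":-1},{"translation":[0,-50,0],"twist":[0,0,0],"grip":-1},{"translation":[0,-50,0],"twist":[0,0,0],"grip":-1},{"translation":[0,-50,0],"twist":[0,0,0],"grip":-1},{"translation":[0,-50,0],"twist":[0,0,0],"grip":-1},{"translation":[0,-50,0],"twist":[0,0,0],"grip":-1},{"translation":[0,-50,0],"twist":[0,0,0],"grip":-1},{"translation":[0,0,0],"twist":[0,0,0],"grip":-1}]' 20; python3 -c "from h import *;st()"
```

```text
top 320 [-0.1567 -0.1549 -0.1521 -0.1493 -0.1423] 0.11171700855533429
[ 0.44417366 -0.1199461   0.03058226] [0.55846124 0.04137657 0.16491071] [-0.06969162  0.24238874] [-0.19821196  0.07979377]
side 478 [-0.1545 -0.1522 -0.1486 -0.1471 -0.1399] 0.11040489645609053
[ 0.44778449 -0.1199565   0.03006442] [0.53361607 0.02656603 0.16492321] [-0.10106065  0.23003657] [-0.19335734  0.08468297]
t 0.1 crate mm [-428.9 -420.1] z 217.7 F [ 0.1 -0.4 -0.1] yaw err 0.357 tilt [-0.     0.002] open 0.0930739993516452
t: 1.1
tool_pos: [0.1799, -0.2804, 0.2093]
orientation: [-3.114, 0.222, 0.007]
force: [0.6, -1.4, 0.4]
opening: 0.0174
t 1.1 crate mm [-426.1 -115. ] z 209.3 F [ 0.6 -1.4  0.4] yaw err -0.021 tilt [-0.003  0.02 ] open 0.017426685087605368
```

Panel face is at crate x ≈ -156 mm, so the tray is about 36 mm out. The vase is well clear. Moving to in front of the panel.

```bash
python3 -m pendant '[{"translation":[35,-20,0],"twist":[0,0,0],"grip":-1},{"translation":[35,-20,0],"twist":[0,0,0],"grip":-1},{"translation":[35,-20,10],"twist":[0,0,0],"grip":-1},{"translation":[35,-20,20],"twist":[0,0,-0.02],"grip":-1},{"translation":[25,-20,25],"twist":[0,0,0],"grip":-1},{"translation":[20,-15,25],"twist":[0,0,0],"grip":-1},{"translation":[0,0,25],"twist":[0,0,0],"grip":-1},{"translation":[0,0,20],"twist":[0,0,0],"grip":-1},{"translation":[0,0,10],"twist":[0,0,0],"grip":-1},{"translation":[0,0,0],"twist":[0,0,0],"grip":-1}]' >/dev/null; python3 -c "from h import *;st()"
```

```text
t 2.1 crate mm [-231.5   -0.3] z 69.8 F [-0.1  0.1  0.6] yaw err -0.005 tilt [-0.001  0.012] open 0.0004142474411487584
```

```bash
python3 -m pendant '[{"translation":[15,0,0],"twist":[0,0,0],"grip":-1},{"translation":[15,0,0],"twist":[0,0,0],"grip":-1},{"translation":[15,0,0],"twist":[0,0,0],"grip":-1},{"translation":[10,0,0],"twist":[0,0,0],"grip":-1},{"translation":[8,0,0],"twist":[0,0,0],"grip":-1},{"translation":[8,0,0],"twist":[0,0,0],"grip":-1},{"translation":[7,0,0],"twist":[0,0,0],"grip":-1},{"translation":[7,0,0],"twist":[0,0,0],"grip":-1},{"translation":[7,0,0],"twist":[0,0,0],"grip":-1},{"translation":[0,0,0],"twist":[0,0,0],"grip":-1}]' >/dev/null; python3 -c "from h import *;st()"
```

```text
t 3.1 crate mm [-134.6   -4.1] z 73.9 F [0.4 0.2 0.5] yaw err -0.009 tilt [-0.     0.011] open 0.0008281557890956488
```

```bash
python3 -m pendant '[{"translation":[2,0,0],"twist":[0,0,0],"grip":-1},{"translation":[2,0,0],"twist":[0,0,0],"grip":-1},{"translation":[2,0,0],"twist":[0,0,0],"grip":-1},{"translation":[2,0,0],"twist":[0,0,0],"grip":-1},{"translation":[1,0,0],"twist":[0,0,0],"grip":-1},{"translation":[1,0,0],"twist":[0,0,0],"grip":-1},{"translation":[1,0,0],"twist":[0,0,0],"grip":-1},{"translation":[1,0,0],"twist":[0,0,0],"grip":-1},{"translation":[1,0,0],"twist":[0,0,0],"grip":-1},{"translation":[1,0,0],"twist":[0,0,0],"grip":-1}]' >/dev/null; python3 - <<'E'
from h import *
st();i,p,d=cam("side");cv2.imwrite("pics/s2.png",cv2.resize(p[230:390,200:420,::-1],None,fx=3,fy=3))
E
```

```text
t 4.1 crate mm [-130.5   -4.1] z 73.7 F [-8.6  2.2  6.6] yaw err -0.008 tilt [-0.022  0.015] open 0.000533269601067144
```

View pics/s2.png

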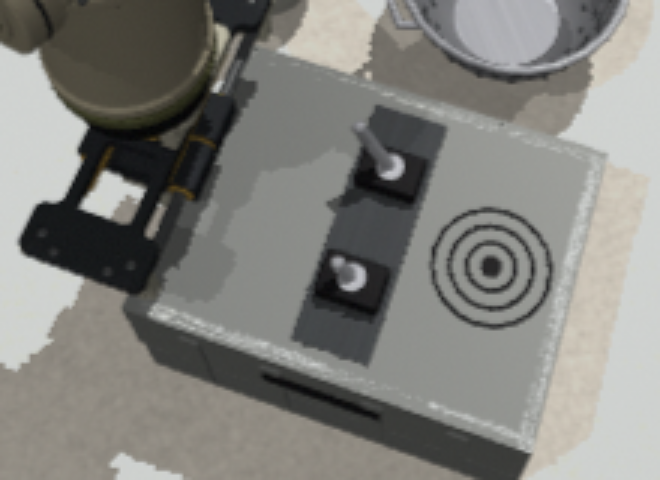

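The tray panel looks flush. The longer bat, (375,145) in the crop, still leans to the front. Contact is 9 N, so I'll press a bit harder, back off and verify.

```bash
python3 -m pendant '[{"translation":[2,0,0],"twist":[0,0,0],"grip":-1},{"translation":[3,0,0],"twist":[0,0,0],"grip":-1},{"translation":[3,0,0],"twist":[0,0,0],"grip":-1},{"translation":[3,0,0],"twist":[0,0,0],"grip":-1},{"translation":[3,0,0],"twist":[0,0,0],"grip":-1},{"translation":[3,0,0],"twist":[0,0,0],"grip":-1},{"translation":[3,0,0],"twist":[0,0,0],"grip":-1},{"translation":[3,0,0],"twist":[0,0,0],"grip":-1},{"translation":[3,0,0],"twist":[0,0,0],"grip":-1},{"translation":[3,0,0],"twist":[0,0,0],"grip":-1}]' >/dev/null; python3 -c "from h import *;st()"
python3 -m pendant '[{"translation":[-10,0,0],"twist":[0,0,0],"grip":-1},{"translation":[-20,0,0],"twist":[0,0,0],"grip":-1},{"translation":[-30,0,0],"twist":[0,0,0],"grip":-1},{"translation":[-30,0,0],"twist":[0,0,0],"grip":-1},{"translation":[-30,0,-10],"twist":[0,0,0],"grip":-1},{"translation":[-10,0,-30],"twist":[0,0,0],"grip":-1},{"translation":[0,0,-40],"twist":[0,0,0],"grip":-1},{"translation":[0,-20,-40],"twist":[0,0,0],"grip":-1},{"translation":[0,-20,-20],"twist":[0,0,0],"grip":-1},{"translation":[0,0,0],"twist":[0,0,0],"grip":-1}]' >/dev/null; python3 - <<'E'
from h import *
st()
for n in ("top","side"):
    i,p,d=cam(n);W=world(i,d);c=crate(W);z=W[...,2]
    m=(c[...,0]<-.1)&(c[...,0]>-.25)&(abs(c[...,1])<.07)&(z>.095)&(z<.124)
    x=c[m][:,0];print(n,m.sum(),np.histogram(x,np.arange(-.17,-.095,.005)),np.percentile(x,[1,3]))
    if n=="top":cv2.imwrite("pics/t2.png",cv2.resize(p[100:280,350:490,::-1],None,fx=3,fy=3))
E
```

```text
t 5.15 crate mm [-133.   -4.] z 74.2 F [-20.2   5.   16.3] yaw err -0.009 tilt [-0.089  0.03 ] open 0.0005914564006615641
t 6.15 crate mm [-254.8   35.1] z 230.6 F [-0.2  0.  -0.5] yaw err -0.012 tilt [-0.083  0.027] open 0.0006130638336376908
top 773 (array([  0,   0,   0,   0,   0,   0,   0,   0,   0,  63, 176, 182, 173,
       179,   0]), array([-0.17 , -0.165, -0.16 , -0.155, -0.15 , -0.145, -0.14 , -0.135,
       -0.13 , -0.125, -0.12 , -0.115, -0.11 , -0.105, -0.1  , -0.095])) [-0.12138212 -0.12063035]
side 691 (array([  0,   0,   0,   0,   0,   0,   0,   0,   0,   0, 160, 129, 198,
       204,   0]), array([-0.17 , -0.165, -0.16 , -0.155, -0.15 , -0.145, -0.14 , -0.135,
       -0.13 , -0.125, -0.12 , -0.115, -0.11 , -0.105, -0.1  , -0.095])) [-0.11924495 -0.11872642]
```

View pics/t2.png

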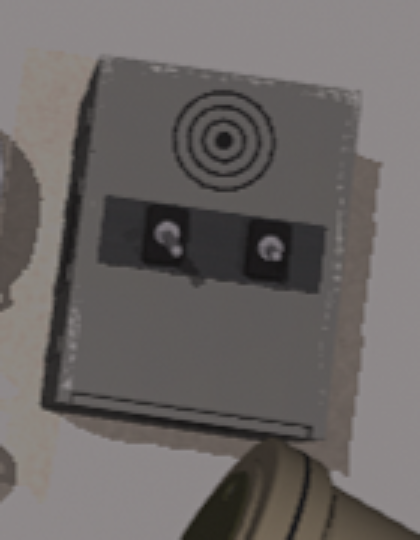

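The tray is home in both depth views, and both bats are still leaning forward. I'll straighten the tool and move to in front of the fan bat.

```bash
python3 -m pendant '[{"translation":[0,0,0],"twist":[-0.017,0.083,-0.01],"grip":-1},{"translation":[30,0,0],"twist":[0,0,0],"grip":-1},{"translation":[35,0,0],"twist":[0,0,0],"grip":-1},{"translation":[35,0,0],"twist":[0,0,0],"grip":-1},{"translation":[35,0,10],"twist":[0,0,0],"grip":-1},{"translation":[30,0,10],"twist":[0,0,0],"grip":-1},{"translation":[15,0,10],"twist":[0,0,0],"grip":-1},{"translation":[0,0,10],"twist":[0,0,0],"grip":-1},{"translation":[0,0,5],"twist":[0,0,0],"grip":-1},{"translation":[0,0,0],"twist":[0,0,0],"grip":-1}]' >/dev/null; python3 -c "from h import *;st()"
```

```text
t 7.25 crate mm [-83.3  28.5] z 158.7 F [0.5 0.4 0.1] yaw err -0.008 tilt [-0.023  0.004] open 7.203479534329243e-05
```

```bash
python3 -m pendant '[{"translation":[0,-4,-8],"twist":[0,0.023,-0.008],"grip":-1},{"translation":[5,-2,0],"twist":[0,0,0],"grip":-1},{"translation":[5,0,0],"twist":[0,0,0],"grip":-1},{"translation":[5,0,0],"twist":[0,0,0],"grip":-1},{"translation":[5,0,0],"twist":[0,0,0],"grip":-1},{"translation":[5,0,0],"twist":[0,0,0],"grip":-1},{"translation":[5,0,0],"twist":[0,0,0],"grip":-1},{"translation":[5,0,0],"twist":[0,0,0],"grip":-1},{"translation":[0,0,0],"twist":[0,0,0],"grip":-1},{"translation":[0,0,0],"twist":[0,0,0],"grip":-1}]' >/dev/null; python3 -c "from h import *;st()"
```

```text
t 8.25 crate mm [-45.   34.3] z 170.5 F [-0.4  0.1  0.3] yaw err 0.0 tilt [ 0.006 -0.001] open 0.00016877044280981404
```

```bash
python3 -m pendant '[{"translation":[0,0,4],"twist":[0,0,0],"grip":-1},{"translation":[6,0,0],"twist":[0,0,0],"grip":-1},{"translation":[5,0,0],"twist":[0,0,0],"grip":-1},{"translation":[5,0,0],"twist":[0,0,0],"grip":-1},{"translation":[5,0,0],"twist":[0,0,0],"grip":-1},{"translation":[5,0,0],"twist":[0,0,0],"grip":-1},{"translation":[5,0,0],"twist":[0,0,0],"grip":-1},{"translation":[4,0,0],"twist":[0,0,0],"grip":-1},{"translation":[4,0,0],"twist":[0,0,0],"grip":-1},{"translation":[0,0,0],"twist":[0,0,0],"grip":-1}]' >/dev/null; python3 -c "from h import *;st()"
```

```text
t 9.25 crate mm [-3.2 34.2] z 166.1 F [-0.2  0.1 -0.5] yaw err -0.0 tilt [ 0.005 -0.001] open 0.000507845096127073
```

Force is zero at x = -3, so the bat has likely snapped over. I'll retreat and check.

```bash
python3 -m pendant '[{"translation":[-10,0,0],"twist":[0,0,0],"grip":-1},{"translation":[-20,0,0],"twist":[0,0,0],"grip":-1},{"translation":[-20,0,-10],"twist":[0,0,0],"grip":-1},{"translation":[-30,0,-30],"twist":[0,0,0],"grip":-1},{"translation":[-30,0,-30],"twist":[0,0,0],"grip":-1},{"translation":[-30,0,-20],"twist":[0,0,0],"grip":-1},{"translation":[-30,0,0],"twist":[0,0,0],"grip":-1},{"translation":[-30,0,0],"twist":[0,0,0],"grip":-1},{"translation":[-10,0,0],"twist":[0,0,0],"grip":-1},{"translation":[0,0,0],"twist":[0,0,0],"grip":-1}]' >/dev/null; python3 - <<'E'
from h import *
st()
for n in ("top","side"):
    i,p,d=cam(n);W=world(i,d);c=crate(W);z=W[...,2];W0=np.load(n+"0.npz")["W"]
    for s in(1,-1):
        m=(abs(c[...,0])<.05)&(abs(c[...,1]-s*.035)<.02)&(z>.146)&(z<.2);t=m&(z>z[m].max()-.008)
        print(n,s,m.sum(),c[t].mean(0).round(4),z[m].max().round(4))
    m=(c[...,0]<-.1)&(c[...,0]>-.25)&(abs(c[...,1])<.07)&(z>.095)&(z<.124);print("panel",np.percentile(c[m][:,0],[1,3]).round(4))
    for nm,(x0,x1,y0,y1,z0) in dict(vase=(.4,.55,-.08,.06,.12),col=(.53,.75,-.11,.11,.04),dip=(.45,.75,.12,.4,.135)).items():
        f=lambda W:np.nanmedian(W[(W[...,0]>x0)&(W[...,0]<x1)&(W[...,1]>y0)&(W[...,1]<y1)&(W[...,2]>z0)&(W[...,2]<.2)],0).round(3)
        print(nm,f(W0),f(W))
    if n=="side":cv2.imwrite("pics/s3.png",cv2.resize(p[80:390,200:450,::-1],None,fx=1.9,fy=1.9))
E
```

```text
t 10.25 crate mm [-227.5   35.2] z 256.3 F [ 0.4 -0.7  0.2] yaw err 0.0 tilt [ 0.004 -0.002] open 0.0005368097992036218
top 1 60 [0.0171 0.0339] 0.1848
top -1 19 [-0.0075 -0.035 ] 0.1571
panel [-0.1214 -0.1208]
vase [ 0.487 -0.001  0.16 ] [ 0.487 -0.001  0.16 ]
col [0.692 0.001 0.07 ] [ 0.692 -0.     0.07 ]
dip [0.641 0.189 0.143] [0.64  0.19  0.142]
side 1 63 [0.0188 0.0294] 0.1842
side -1 31 [-0.0063 -0.0393] 0.1589
panel [-0.1192 -0.1186]
vase [ 0.492 -0.013  0.16 ] [ 0.492 -0.013  0.16 ]
col [0.668 0.035 0.069] [0.668 0.035 0.07 ]
dip [0.648 0.177 0.142] [0.648 0.177 0.142]
```

View pics/s3.png

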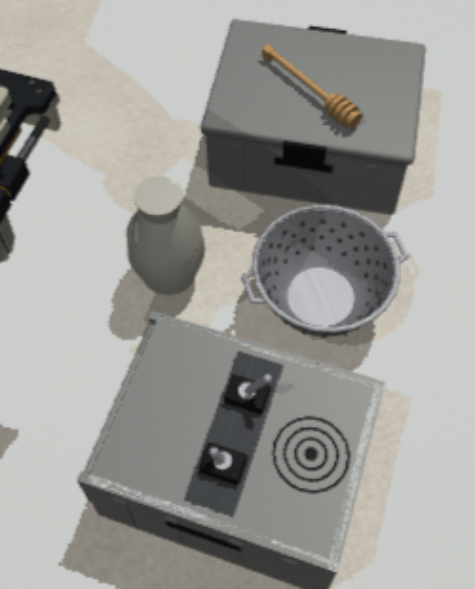

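The longer bat, (260, 383), now leans to the back. The shorter one, (215, 455), still leans to the front. The tray is flush, the bystanders haven't moved, and the robot is clear.

```bash
python3 -c "from h import *;print(robot.close_job())"
```

```text
the job is handed in; nothing more can be done
None
```

I pushed the tray home with the shut fingers (about 20 N at the stop) and backed off. Then I flipped the longer toggle from the front, keeping the fingers above the shorter one. I handed the job in at about 10.4 s on the robot's clock.

My last checks, from the top and side cameras, all agreed:
- **Tray:** the panel face is at crate x of about -0.120 m, which is fully home.
- **Fan toggle:** the tip is at x of about +18 mm and 184 mm high, so it is on.
- **Lamp toggle:** the tip is still at x of about -7 mm, so it is off.
- **Bystanders:** the vase, colander and dipper are within about 1 mm of where they started.
- **Robot:** it was clear of everything, with less than 1 N on the wrist.

No check failed. While pressing the tray home, the tool tilted about 0.09 rad; I straightened it before flipping the toggle.

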